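# Shift the range lever through its L-gate

### The job

Shift the transfer-case range lever over into its locked position: it is the lever of the shifter unit whose gate plate has the L-shaped slot; the other unit has a straight slot. Push the lever along the long leg to the corner, then across the short leg until it is fully home at the end of the slot, and leave it there. Only push it, with the fingertips or the outside of the fingers, never taking the lever or its knob between the fingers, and leave the other shifter's lever and all the loose things on the bench where they are.

Things in the scene. Friction and masses are not known exactly. Their poses are not given: they have to be found in the camera images.
- range: shifter unit with the L-shaped slot, immovable: black steel bracket 108 mm high, foot plate x -70 to 70, y -40 to 74 mm, bright gate plate 124 x 102 mm on top. Origin on the bench straight below the lever's ball pivot (pivot 30 mm up), z up. A small crank arm at y = 74 mm swings with the lever, below 80 mm.
- range_gate (a point): point on the top face of that gate plate (108 mm up) straight above the pivot, axes as range. The slot is 18 mm wide: the centre line of its long leg runs along x at y = 0, from the closed end (edge at x = -38 mm) to the corner at x = 26 mm; from the corner the short leg runs along +y, centre line x = 26 mm, to its closed end (edge at y = 42 mm).
- range_knob (a point): centre of that lever's black polished knob (38 mm across, slippery), 175 mm from the pivot, 205 mm above the bench when upright; 12 mm steel stem below. Site z points up the lever. In range axes the knob is at y = 0, x between -65 and -13 mm at the start (somewhere in the long leg), about x 60, height 194 mm at the corner, and about x 50 to 56, y 69, height 182 mm when home.
- range_pin (a point): point on the axis of that lever's stem 75 mm from the pivot, near gate level: where the stem is in the slot. Against the stop at the corner it is at about x 26 mm, and when home at about x 21 to 25, y 29 mm (range axes). The lever tilts about its pivot, friction holds it wherever it is left, and some 3 to 6 N at the knob move it; the knob rises and sinks as it tilts; the slot's walls stop it.
- axle: the shifter unit with the straight slot, also immovable and otherwise built alike: foot plate 140 x 96 mm, gate plate 124 x 84 mm. Origin at bench level below its lever's pivot; its slot runs along its x at y = 0. Not to be used. The two units may stand either way round, left or right.
- axle_knob (a point): centre of the 38 mm knob of the straight-slot unit's lever, 175 mm from its pivot; must stay where it is
- hammer: hammer, 290 mm long, lying loose; origin on the bench below the middle of its length, which is along its x
- wrench: steel spanner, 200 mm long, lying loose; origin on the bench below its middle, length along its x
- screwdriver: screwdriver, 210 mm long, lying loose; origin on the bench below its middle, length along its x
- socket_big: loose steel socket, 30 mm across, 38 mm high, standing; origin at the centre of its underside
- socket_small: loose steel socket, 22 mm across, 32 mm high, standing; origin at the centre of its underside
- can: loose aluminium can, 53 mm across, 150 mm high, standing; origin at the centre of its underside
- jar: loose white jar, 68 mm across, 85 mm high, standing; origin at the centre of its underside

How it is judged:
By the outcome, as a careful person would: the job done as asked, in the order asked, and still so for the second after the job is handed in, with the robot touching nothing.
It also fails if it takes over 51 s, if anything falls off the work surface, if the arm or the gripper's body presses on something with over 40 N, if the wrist force passes 120 N, or if a joint passes its speed limit or range.

### The arm

A 6-joint arm with a two-finger parallel gripper is mounted at the origin on the work surface. World frame = base frame: x ahead of the robot, y to its left, z up, the work surface at z = 0. Lengths are in m, angles in degrees, forces in N, time in s.
With the tool pointing down it reaches from about 0.35 to 0.875 m from the base axis. Payload 4.2 kg.
Tool frame: the origin (TCP) lies midway between the tips of the shut fingers; the grasp point (between the pads) lies r.grasp_offset behind it (r.grasp_offset is the distance from the TCP to the grasp point, in m); z points along the fingers, y is the direction in which the jaws open and shut (so a half turn about z gives the same grasp; the last joint's range is limited). The gripper opens to 87 mm and grips with 3 to 60 N. Pads are 19 mm wide; open, the fingers measure 117 mm over their backs; the gripper's body (75 mm by 190 mm) begins 51 mm behind the grasp point.
Start: joints at [-56.975, 22.042, 0.453, 0, -68.411, -14.817], TCP at [0.195, -0.594, 0.193] pointing down, gripper open.
Joint ranges: [-179.83, 179.83], [-69.29, 118.12], [-61.27, 80.66], [-181.25, 117.63], [-171.15, -9.14], [-177.46, 177.46]. Speed limits (degrees/s): [159.86, 159.86, 180, 180, 180, 180].

### API

Orientations are given as a 3x3 rotation matrix whose columns are the frame's x, y, z axes.
In Python, from station import sense, optics, r gives the robot as it stands. The module is installed in compiled form; this text tells all that it offers.
- The arm moves only by the tool servo_tool, never from a script. Its argument "deltas" is a list of rows, each an object with "slide": the shift along the tool's x, y, z in units of 25 mm (1.0 is 25 mm), a list of three; "spin": the turn about the tool's z in units of 8 degrees (1.0 is 8 degrees). A call has 1 to 10 rows; each row shifts and turns the pose as measured when the row begins, along the tool's axes as they then stand; what a row does not reach is not made up. A row lasts 1/10 s, in which the tool goes at most 50 mm and 8.59 degrees, less where a joint would pass 70% of its speed; a pose out of reach is approached as far as the arm can. A call is refused whole if a number of a shift passes 1 or a number of a turn 1, either way. A call with a gripper value outside its range is refused whole. "gripper" is the closure in counts, from 0 (fully open) to 255 (shut), set as the call begins (left out, the last holds). The fingers move at their own pace and stop on an object; the grip force is fixed at half the most. Time passes only in rows, so rows that do not move let the fingers close. It gives the time, the measured TCP pose, the force and the opening at its end, in the units of the state.
- sense(): the state, without advancing time (a new reading comes with each control period).
- optics.capture(name): name is "scene" or "top" or "wrist"; returns a dict with "frame" (384x512x3 uint8, red, green, blue), "camera_matrix" (3x3 intrinsics, pixels), "eye" and "rotation" of the camera in the world. Camera axes: x right, y down, z forward; pixel columns grow to the right and rows downward; lengths in m; the calibration is good to about 2 mm. A picture is of the moment at which its call begins. There is no depth.
- r.finish_job(): hands the job in, once; it reports no verdict.
The state is a dict: "time_s": time; "joints": joint angles; "joint_velocities": joint speeds; "effort": joint torques, N m; "tcp_pos": TCP position; "ee_rot": TCP orientation; "wrist_force": force on the tool from outside, world axes, zero at the start; "moment": the same for the moment, N m; "gripper_width": opening from 0.0 (shut) to 1.0 (fully open).
Only numpy, scipy, OpenCV 4.12 (cv2) and the standard library are available. Lean on these libraries where they do the work, as an engineer would, in place of code of your own. Each camera call takes 0.05 s, during which the arm holds its last target.

## Working session

There is one attempt and no reset: what is moved stays moved. The work goes in short steps, Python scripts to look and compute and a tool call to move; the robot and the scene stay as the last step left them, time stands still between calls to the robot, and variables do not carry over. Pictures are saved under pics/ and viewed, and the job is handed in when it is done.

Besides the shell and the picture viewer there is one more tool, called by a JSON object that holds its "op" and its "data", one argument or row to a line. servo_tool: Moves the arm, as the interface text tells. Its arguments: {"type":"object","properties":{"deltas":{"type":"array"},"gripper":{"type":"number"}},"required":["deltas"]}

```bash
mkdir -p pics
cat > h.py <<'E'
import numpy as np,cv2
from station import sense,optics,r
def cap(n,tag):
    c=optics.capture(n); cv2.imwrite(f'pics/{tag}.png',cv2.cvtColor(np.array(c['frame']),cv2.COLOR_RGB2BGR)); return c
def ray(c,u,v):
    d=np.linalg.inv(np.array(c['camera_matrix']))@[u,v,1]; d=np.array(c['rotation'])@d; return np.array(c['eye']),d/np.linalg.norm(d)
def onz(c,u,v,z):
    e,d=ray(c,u,v); return e+d*(z-e[2])/d[2]
def proj(c,p):
    q=np.array(c['camera_matrix'])@(np.array(c['rotation']).T@(np.array(p)-c['eye'])); return q[:2]/q[2]
def tri(a,b):
    (e1,d1),(e2,d2)=a,b
    t=np.linalg.lstsq(np.c_[d1,-d2],e2-e1,rcond=None)[0]; p,q=e1+t[0]*d1,e2+t[1]*d2
    return (p+q)/2,np.linalg.norm(p-q)
E
python3 - <<'E'
from h import *
import pickle
C={n:cap(n,n+'0') for n in('scene','top','wrist')}
pickle.dump({k:{a:np.array(b) for a,b in v.items()} for k,v in C.items()},open('c0.pkl','wb'))
for n in C: print(n,np.array(C[n]['eye']).round(3),np.array(C[n]['rotation']).round(2).tolist(),np.array(C[n]['camera_matrix'])[0,0])
s=sense();print(s['tcp_pos'],np.round(s['ee_rot'],3),s['gripper_width'],s['time_s'],r.grasp_offset)
E
```

```text
scene [ 1.049 -0.486  0.818] [[0.72, 0.51, -0.47], [0.69, -0.52, 0.5], [0.01, -0.68, -0.73]] 356.0803290422092
top [ 0.524 -0.023  1.243] [[-0.0, -1.0, 0.07], [-1.0, 0.0, 0.01], [-0.01, -0.07, -1.0]] 364.9741138269656
wrist [ 0.116 -0.619  0.385] [[-0.31, 0.91, 0.28], [0.95, 0.3, 0.1], [0.0, 0.3, -0.95]] 267.2611395291221
[ 0.19515334 -0.59322861  0.19191808] [[-0.95  -0.312 -0.001]
 [-0.312  0.95   0.002]
 [ 0.     0.002 -1.   ]] 1.0032033411386194 0.15 0.0187
```

View pics/scene0.png

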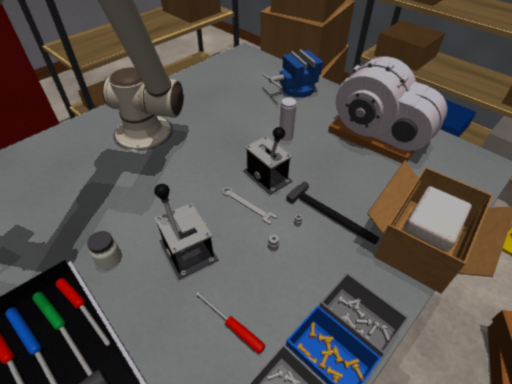

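View pics/top0.png

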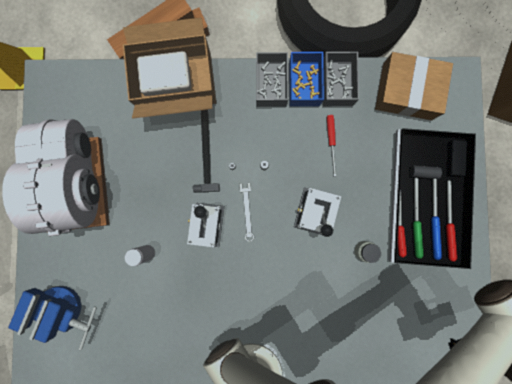

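View pics/wrist0.png

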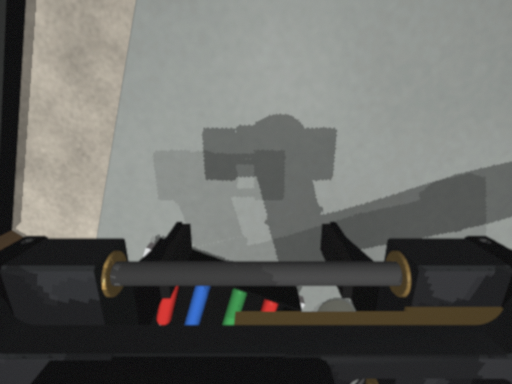

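The scene view shows two shifters. The L-slot unit is the one in front, at scene (185,235) and top (320,210), with its knob at top (327,231). I'll zoom in next.

Run:
```python
from h import *
a=cv2.imread('pics/top0.png')[170:260,270:390]; b=cv2.imread('pics/scene0.png')[170:285,135:235]
cv2.imwrite('pics/z1.png',np.hstack([cv2.resize(a,(560,420),interpolation=2)]))
cv2.imwrite('pics/z2.png',cv2.resize(b,(500,575),interpolation=2))
```

```text
(no output)
```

View pics/z1.png

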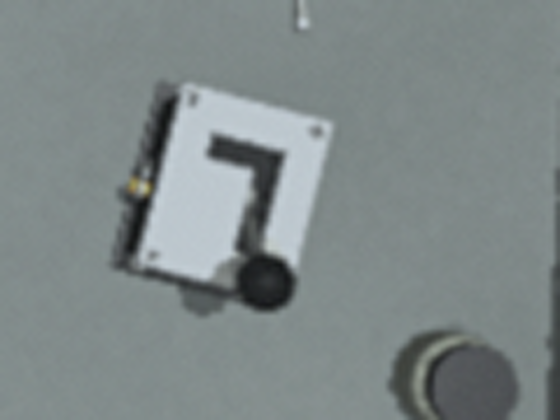

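View pics/z2.png

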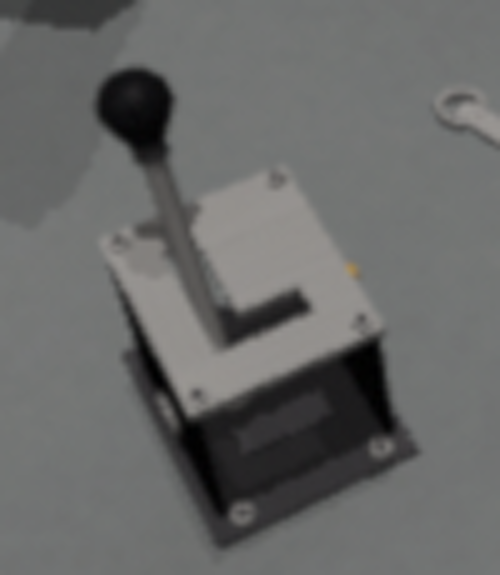

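Run:
```python
from h import *
import pickle
C=pickle.load(open('c0.pkl','rb'));t=C['top'];s=C['scene']
f=lambda x,y:onz(t,270+x/4.6667-.5,170+y/4.6667-.5,.108)
g=lambda x,y:onz(s,135+x/5-.5,170+y/5-.5,.108)
for n,p in dict(TL=(183,84),TR=(333,122),BL=(137,264),slotcorner=(286,153),slotTL=(211,134),slotBL=(208,156)).items(): print('top',n,f(*p).round(4))
for n,p in dict(far=(283,167),near_R=(383,330),nearL=(193,415),farL=(100,240),slotend=(300,290),slotend2=(313,309),corner=(225,350)).items(): print('scene',n,g(*p).round(4))
# knob
for c,(u0,v0,u1,v1) in((t,(315,222,340,245)),(s,(150,180,173,202))):
    im=cv2.cvtColor(c['frame'],cv2.COLOR_RGB2GRAY); m=np.zeros_like(im); m[v0:v1,u0:u1]=(im[v0:v1,u0:u1]<50); 
    k=max(cv2.findContours(m,0,1)[0],key=cv2.contourArea);print(cv2.minEnclosingCircle(k),cv2.contourArea(k))
p1=(270+266/4.6667-.5,170+281/4.6667-.5);p2=(135+135/5-.5,170+104/5-.5)
print(p1,p2,tri(ray(t,*p1),ray(s,*p2)))
# white plate
im=t['frame'].astype(int);m=((im.min(2)>150)*255).astype('uint8');m[:, :290]=0;m[:,350:]=0;m[:175]=0;m[250:]=0
k=np.vstack([c for c in cv2.findContours(m,0,1)[0] if cv2.contourArea(c)>100]);q=cv2.minAreaRect(k);print(q)
P=np.array([onz(t,*b,.108) for b in cv2.boxPoints(q)]);print(P.round(4),np.linalg.norm(P-np.roll(P,1,0),axis=1))
```

```text
top TL [ 0.6083 -0.1817  0.108 ]
top TR [ 0.5824 -0.281   0.108 ]
top BL [ 0.4888 -0.1495  0.108 ]
top slotcorner [ 0.5619 -0.2494  0.108 ]
top slotTL [ 0.5748 -0.1998  0.108 ]
top slotBL [ 0.5602 -0.1976  0.108 ]
scene far [ 0.4922 -0.1516  0.108 ]
scene near_R [ 0.6109 -0.1851  0.108 ]
scene nearL [ 0.584  -0.2798  0.108 ]
scene farL [ 0.4643 -0.2483  0.108 ]
scene slotend [ 0.5625 -0.1977  0.108 ]
scene slotend2 [ 0.5763 -0.2007  0.108 ]
scene corner [ 0.5649 -0.2463  0.108 ]
((326.28125, 230.203125), 5.722456455230713) 85.5
((162.1904754638672, 192.88095092773438), 9.43675708770752) 170.0
(326.499592860051, 229.71385561531704) (161.5, 190.3) (array([ 0.48096879, -0.21788182,  0.1982858 ]), np.float64(0.0002947908075026755))
((320.20587158203125, 210.67648315429688), (33.22737503051758, 39.53330612182617), 14.03624439239502)
[[ 0.4896 -0.1509  0.108 ]
 [ 0.6084 -0.1822  0.108 ]
 [ 0.5828 -0.2818  0.108 ]
 [ 0.4645 -0.2499  0.108 ]] [0.10210442 0.12283003 0.1028108  0.12252488]
```

I located the unit. The range origin is at about (0.531, -0.231) with yaw -14.8°, and the knob is at range (-52, 0) mm, height 198 mm. Next I'll shut the gripper and turn the tool to line up with the unit.

{"op": "servo_tool", "data": {
  "deltas": [
    {"slide": [0, 0, 0], "spin": 1},
    {"slide": [0, 0, 0], "spin": 1},
    {"slide": [0, 0, 0], "spin": 1},
    {"slide": [0, 0, 0], "spin": 1},
    {"slide": [0, 0, 0], "spin": 0.2},
    {"slide": [0, 0, 0], "spin": 0}
  ],
  "gripper": 255
}}

```text
time_s: 0.75
tcp_pos: [0.1946, -0.5916, 0.1889]
ee_rot: [[-0.957, 0.29, -0.003], [0.289, 0.957, 0.007], [0.005, 0.006, -1.0]]
wrist_force: [1.0, -0.2, -0.7]
gripper_width: 0.541
```

```bash
cat >> h.py <<'E'
O=np.array([.531,-.231,0]);a=np.radians(-14.8)
R=np.array([[np.cos(a),-np.sin(a),0],[np.sin(a),np.cos(a),0],[0,0,1]])
def st(goal=None):
    s=sense();p=np.array(s['tcp_pos']);E=np.array(s['ee_rot'])
    print('t',round(s['time_s'],2),'range tcp mm',(R.T@(p-O)*1e3).round(1),'F',(R.T@np.array(s['wrist_force'])).round(2),'w',round(s['gripper_width'],3))
    print('tool in range',(R.T@E).round(3).tolist())
    if goal is not None: print('units',(E.T@(O+R@(np.array(goal)/1e3)-p)/.025).round(2))
E
python3 -c "
from h import *
st([-115,0,195])"
```

```text
t 0.75 range tcp mm [-233.1 -434.6  188.9] F [ 0.99  0.1  -0.68] w 0.541
tool in range [[-0.999, 0.035, -0.004], [0.035, 0.999, 0.006], [0.005, 0.006, -1.0]]
units [-4.11 17.54 -0.16]
```

{"op": "servo_tool", "data": {
  "deltas": [
    {"slide": [-0.4, 1, -0.3], "spin": -0.25},
    {"slide": [-0.4, 1, -0.2], "spin": 0},
    {"slide": [-0.4, 1, 0], "spin": 0},
    {"slide": [-0.4, 1, 0], "spin": 0},
    {"slide": [-0.4, 1, 0], "spin": 0},
    {"slide": [-0.4, 1, 0], "spin": 0},
    {"slide": [-0.4, 1, 0], "spin": 0},
    {"slide": [-0.4, 1, 0], "spin": 0},
    {"slide": [0, 0.5, 0], "spin": 0},
    {"slide": [0, 0, 0], "spin": 0}
  ]
}}

```text
time_s: 1.75
tcp_pos: [0.3297, -0.3995, 0.2002]
ee_rot: [[-0.969, 0.249, -0.005], [0.249, 0.969, 0.011], [0.007, 0.009, -1.0]]
wrist_force: [0.0, -0.0, 0.2]
gripper_width: 0.007
```

```bash
python3 -c "
from h import *
st([-115,0,190])"
```

```text
t 1.75 range tcp mm [-151.6 -214.3  200.2] F [ 0.02 -0.    0.15] w 0.007
tool in range [[-1.0, -0.007, -0.008], [-0.007, 1.0, 0.009], [0.007, 0.009, -1.0]]
units [-1.53  8.56  0.48]
```

{"op": "servo_tool", "data": {
  "deltas": [
    {"slide": [-0.2, 1, 0], "spin": 0},
    {"slide": [-0.2, 1, 0], "spin": 0},
    {"slide": [-0.2, 1, 0], "spin": 0},
    {"slide": [-0.2, 1, 0], "spin": 0},
    {"slide": [-0.2, 1, 0], "spin": 0},
    {"slide": [-0.2, 1, 0], "spin": 0},
    {"slide": [-0.2, 1, 0], "spin": 0},
    {"slide": [0, 1, 0.2], "spin": 0},
    {"slide": [0, 0.4, 0.2], "spin": 0},
    {"slide": [0, 0, 0], "spin": 0}
  ]
}}

```text
time_s: 2.75
tcp_pos: [0.4161, -0.2055, 0.1912]
ee_rot: [[-0.967, 0.254, -0.006], [0.254, 0.967, 0.009], [0.008, 0.007, -1.0]]
wrist_force: [0.4, 0.1, 0.2]
gripper_width: 0.006
```

```bash
python3 -c "
from h import *
st([-115,0,166])
cap('scene','s1');cap('top','t1');cap('wrist','w1')
a=cv2.imread('pics/s1.png')[130:290,110:260];b=cv2.imread('pics/t1.png')[160:280,270:390]
cv2.imwrite('pics/m1.png',np.hstack([cv2.resize(a,(390,400)),cv2.resize(b,(400,400))]))"
```

```text
t 2.75 range tcp mm [-117.6   -4.7  191.2] F [0.33 0.18 0.22] w 0.006
tool in range [[-1.0, -0.001, -0.008], [-0.001, 1.0, 0.007], [0.008, 0.007, -1.0]]
units [-0.11  0.18  1.01]
```

View pics/m1.png

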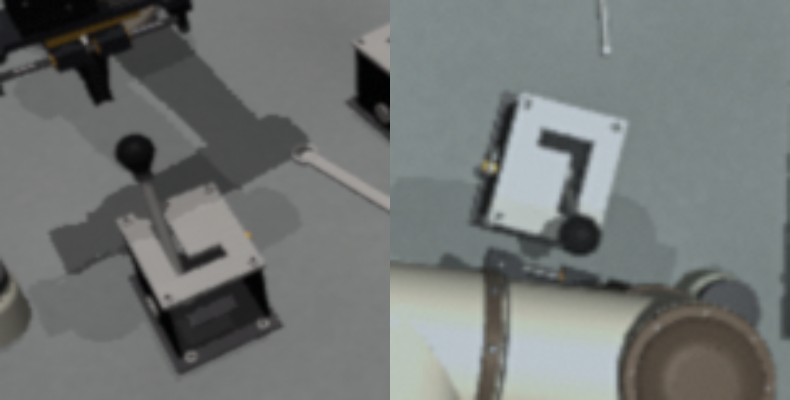

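View pics/w1.png

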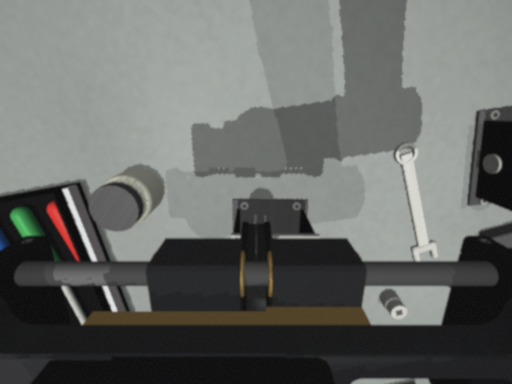

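The arm is behind the knob, which sits at mosaic (135,155), with the finger well clear. I'll lower, centre on y, then push along +x.

{"op": "servo_tool", "data": {
  "deltas": [
    {"slide": [0, 0.2, 0.5], "spin": 0},
    {"slide": [0, 0, 0.5], "spin": 0},
    {"slide": [-0.4, 0, 0], "spin": 0},
    {"slide": [-0.4, 0, 0], "spin": 0},
    {"slide": [-0.4, 0, 0], "spin": 0},
    {"slide": [-0.3, 0, 0], "spin": 0},
    {"slide": [-0.3, 0, 0], "spin": 0},
    {"slide": [-0.3, 0, 0], "spin": 0}
  ]
}}

```text
time_s: 3.7
tcp_pos: [0.469, -0.2211, 0.1686]
ee_rot: [[-0.965, 0.262, -0.009], [0.262, 0.965, 0.007], [0.01, 0.005, -1.0]]
wrist_force: [-3.5, 1.9, 2.3]
gripper_width: 0.006
```

```bash
python3 -c "
from h import *
st([31,0,166])
cap('scene','s2');cap('top','t2')
a=cv2.imread('pics/s2.png')[130:290,110:260];b=cv2.imread('pics/t2.png')[160:280,270:390]
cv2.imwrite('pics/m2.png',np.hstack([cv2.resize(a,(390,400)),cv2.resize(b,(400,400))]))"
```

```text
t 3.7 range tcp mm [-62.4  -6.2 168.6] F [-3.92  0.95  2.26] w 0.006
tool in range [[-1.0, 0.007, -0.01], [0.007, 1.0, 0.005], [0.01, 0.005, -1.0]]
units [-3.74  0.28  0.07]
```

View pics/m2.png

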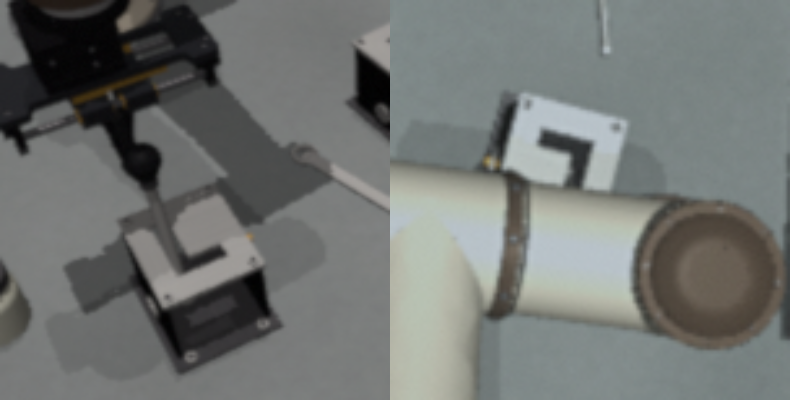

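The finger is touching the knob (scene mosaic 142,160) at 4 N. I'll keep pushing along x with a small y trim.

{"op": "servo_tool", "data": {
  "deltas": [
    {"slide": [-0.3, 0.1, 0], "spin": 0},
    {"slide": [-0.3, 0.1, 0], "spin": 0},
    {"slide": [-0.3, 0.1, 0], "spin": 0},
    {"slide": [-0.3, 0, 0], "spin": 0},
    {"slide": [-0.3, 0, 0], "spin": 0},
    {"slide": [-0.3, 0, 0], "spin": 0},
    {"slide": [-0.3, 0, 0], "spin": 0},
    {"slide": [-0.3, 0, 0], "spin": 0}
  ]
}}

```text
time_s: 4.6
tcp_pos: [0.5341, -0.2308, 0.1681]
ee_rot: [[-0.965, 0.262, -0.007], [0.262, 0.965, 0.006], [0.008, 0.004, -1.0]]
wrist_force: [-2.9, 0.0, 0.3]
gripper_width: 0.005
```

```bash
cat > look.py <<'E'
import sys
from h import *
n=sys.argv[1]
st([31,0,166])
cap('scene','s'+n);cap('top','t'+n)
a=cv2.imread(f'pics/s{n}.png')[130:290,110:260];b=cv2.imread(f'pics/t{n}.png')[160:280,270:390]
cv2.imwrite(f'pics/m{n}.png',np.hstack([cv2.resize(a,(390,400)),cv2.resize(b,(400,400))]))
E
python3 look.py 3
```

```text
t 4.6 range tcp mm [  3.    1.  168.1] F [-2.85 -0.72  0.33] w 0.005
tool in range [[-1.0, 0.007, -0.008], [0.007, 1.0, 0.004], [0.008, 0.004, -1.0]]
units [-1.12 -0.03  0.08]
```

View pics/m3.png

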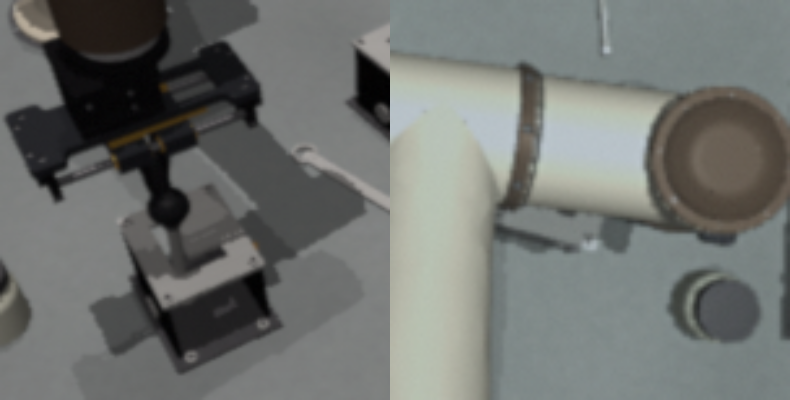

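The knob is ahead of the finger at mosaic (168,207), the lever is moving, and y is centred. Next I push to the corner stop in smaller rows.

{"op": "servo_tool", "data": {
  "deltas": [
    {"slide": [-0.25, 0, 0], "spin": 0},
    {"slide": [-0.25, 0, 0], "spin": 0},
    {"slide": [-0.2, 0, 0], "spin": 0},
    {"slide": [-0.2, 0, 0], "spin": 0}
  ]
}}

```text
time_s: 5.1
tcp_pos: [0.5559, -0.2363, 0.1656]
ee_rot: [[-0.965, 0.263, -0.011], [0.263, 0.965, 0.008], [0.013, 0.005, -1.0]]
wrist_force: [-3.0, 0.1, -1.1]
gripper_width: 0.006
```

```bash
python3 look.py 4
```

```text
t 5.1 range tcp mm [ 25.5   1.3 165.6] F [-2.91 -0.64 -1.13] w 0.006
tool in range [[-1.0, 0.008, -0.013], [0.008, 1.0, 0.005], [0.013, 0.005, -1.0]]
units [-0.22 -0.05 -0.02]
```

View pics/m4.png

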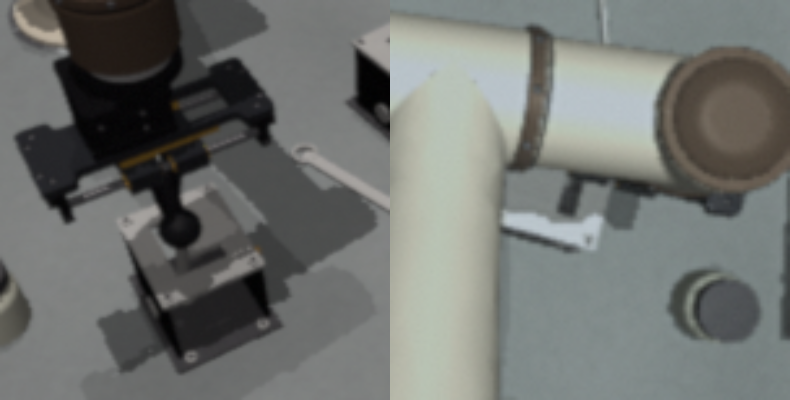

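{"op": "servo_tool", "data": {
  "deltas": [
    {"slide": [-0.2, 0, 0], "spin": 0},
    {"slide": [-0.2, 0, 0], "spin": 0},
    {"slide": [-0.2, 0, 0], "spin": 0}
  ]
}}

```text
time_s: 5.5
tcp_pos: [0.5654, -0.239, 0.1649]
ee_rot: [[-0.964, 0.264, -0.025], [0.264, 0.965, 0.011], [0.027, 0.005, -1.0]]
wrist_force: [-14.0, 5.6, 6.6]
gripper_width: 0.005
```

```bash
python3 -c "
from h import *
st()"
```

```text
t 5.5 range tcp mm [ 35.3   1.1 164.9] F [-15.     1.86   6.65] w 0.005
tool in range [[-1.0, 0.009, -0.027], [0.008, 1.0, 0.005], [0.027, 0.005, -1.0]]
```

At 15 N and TCP x 35 mm the lever is against the corner stop (knob x about 60). I'll back off and go round to its -y side.

{"op": "servo_tool", "data": {
  "deltas": [
    {"slide": [0.6, 0, 0], "spin": 0},
    {"slide": [0.6, 0, 0], "spin": 0},
    {"slide": [0.2, -0.6, 0], "spin": 0},
    {"slide": [0, -0.8, 0], "spin": 0},
    {"slide": [0, -0.8, 0], "spin": 0},
    {"slide": [0, 0, 0.2], "spin": 0}
  ]
}}

```text
time_s: 6.1
tcp_pos: [0.5268, -0.288, 0.1664]
ee_rot: [[-0.966, 0.259, 0.0], [0.259, 0.966, 0.003], [0.001, 0.003, -1.0]]
wrist_force: [-0.3, 0.1, -0.8]
gripper_width: 0.006
```

```bash
sed -i 's/st(.*/st([58,-52,160])/' look.py; python3 look.py 5
```

```text
t 6.1 range tcp mm [ 10.5 -56.2 166.4] F [-0.3   0.07 -0.81] w 0.006
tool in range [[-1.0, 0.003, -0.001], [0.003, 1.0, 0.003], [0.001, 0.003, -1.0]]
units [-1.9   0.17  0.26]
```

View pics/m5.png

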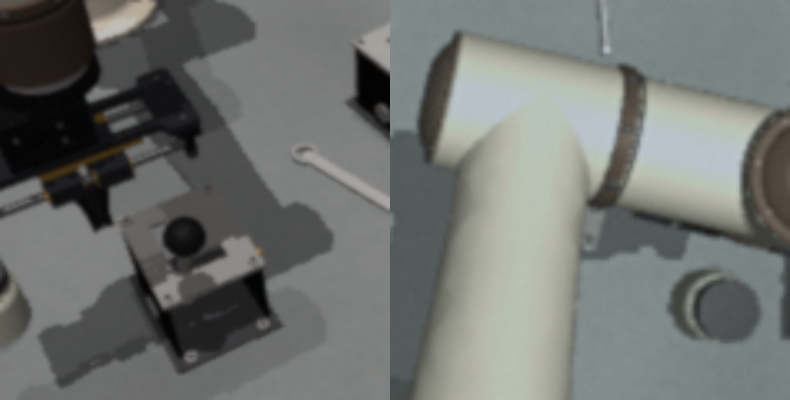

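The knob shows alone at mosaic (184,237). I'll check its position, which should be x about 60.

```bash
python3 -c "
from h import *
import pickle
s=pickle.load(open('c0.pkl','rb'))['scene']
for z in(.190,.194,.198): print((R.T@(onz(s,110+184/2.6-.5,130+237/2.5-.5,z)-O)*1e3).round(1))"
```

```text
[ 60.4  -0.9 190. ]
[ 63.6  -1.7 194. ]
[ 66.8  -2.4 198. ]
```

{"op": "servo_tool", "data": {
  "deltas": [
    {"slide": [-0.5, 0, 0.2], "spin": 0},
    {"slide": [-0.5, 0, 0.1], "spin": 0},
    {"slide": [-0.5, 0, 0], "spin": 0},
    {"slide": [-0.3, 0, 0], "spin": 0},
    {"slide": [0, 0, 0], "spin": 0}
  ]
}}

```text
time_s: 6.7
tcp_pos: [0.5763, -0.2971, 0.1556]
ee_rot: [[-0.967, 0.255, -0.001], [0.255, 0.967, 0.004], [0.002, 0.004, -1.0]]
wrist_force: [0.5, 0.2, -0.4]
gripper_width: 0.004
```

```bash
python3 look.py 6
```

```text
t 6.7 range tcp mm [ 60.7 -52.4 155.6] F [ 0.47  0.32 -0.37] w 0.004
tool in range [[-1.0, -0.001, -0.002], [-0.001, 1.0, 0.004], [0.002, 0.004, -1.0]]
units [ 0.11  0.02 -0.17]
```

View pics/m6.png

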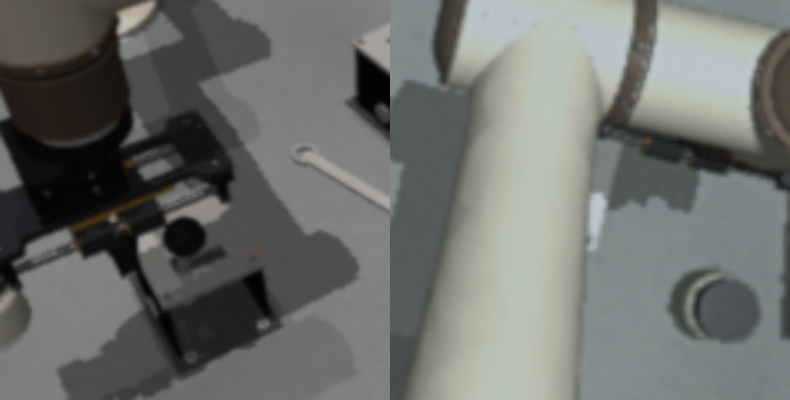

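The knob (184,237) is beside the fingers and clear below the gripper body. I'll push +y.

{"op": "servo_tool", "data": {
  "deltas": [
    {"slide": [0, 0.3, 0], "spin": 0},
    {"slide": [0, 0.3, 0], "spin": 0},
    {"slide": [0, 0.3, 0], "spin": 0},
    {"slide": [0, 0.3, 0], "spin": 0},
    {"slide": [0, 0.3, 0], "spin": 0}
  ]
}}

```text
time_s: 7.3
tcp_pos: [0.5841, -0.2598, 0.1572]
ee_rot: [[-0.967, 0.256, -0.001], [0.256, 0.967, 0.001], [0.002, 0.001, -1.0]]
wrist_force: [-0.2, -3.7, -0.8]
gripper_width: 0.007
```

```bash
sed -i 's/st(.*/st([56,35,157])/' look.py;python3 look.py 7
```

```text
t 7.3 range tcp mm [ 58.7 -14.3 157.2] F [ 0.7  -3.62 -0.83] w 0.007
tool in range [[-1.0, 0.0, -0.002], [0.0, 1.0, 0.001], [0.002, 0.001, -1.0]]
units [0.11 1.97 0.01]
```

View pics/m7.png

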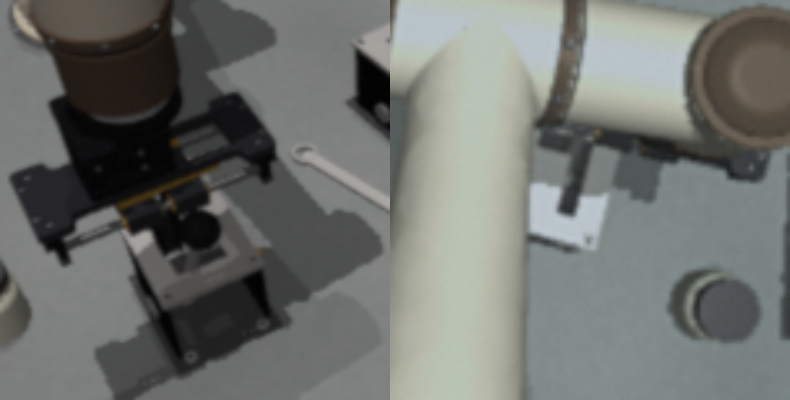

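The knob has moved to (202,230) and is on the finger's +y side at 3.6 N. Continuing.

{"op": "servo_tool", "data": {
  "deltas": [
    {"slide": [0.02, 0.3, 0], "spin": 0},
    {"slide": [0.02, 0.3, 0], "spin": 0},
    {"slide": [0.02, 0.3, 0], "spin": 0},
    {"slide": [0.02, 0.3, 0], "spin": 0}
  ]
}}

```text
time_s: 7.8
tcp_pos: [0.59, -0.2284, 0.1564]
ee_rot: [[-0.967, 0.257, -0.002], [0.257, 0.967, 0.002], [0.003, 0.001, -1.0]]
wrist_force: [0.2, -3.5, -2.3]
gripper_width: 0.004
```

```bash
python3 look.py 8
```

```text
t 7.8 range tcp mm [ 56.3  17.6 156.4] F [ 1.04 -3.31 -2.31] w 0.004
tool in range [[-1.0, 0.001, -0.003], [0.001, 1.0, 0.001], [0.003, 0.001, -1.0]]
units [ 0.01  0.7  -0.02]
```

View pics/m8.png

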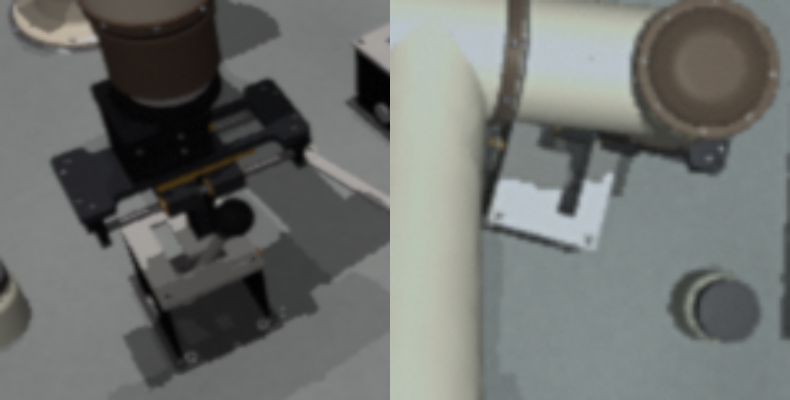

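{"op": "servo_tool", "data": {
  "deltas": [
    {"slide": [0.02, 0.25, 0], "spin": 0},
    {"slide": [0, 0.2, 0], "spin": 0},
    {"slide": [0, 0.2, 0], "spin": 0},
    {"slide": [0, 0.2, 0], "spin": 0}
  ]
}}

```text
time_s: 8.3
tcp_pos: [0.5938, -0.2057, 0.1563]
ee_rot: [[-0.967, 0.256, -0.006], [0.256, 0.967, 0.003], [0.006, 0.001, -1.0]]
wrist_force: [-0.9, -3.0, -0.8]
gripper_width: 0.007
```

```bash
python3 look.py 9
```

```text
t 8.3 range tcp mm [ 54.3  40.5 156.3] F [-0.14 -3.15 -0.76] w 0.007
tool in range [[-1.0, 0.001, -0.006], [0.001, 1.0, 0.001], [0.006, 0.001, -1.0]]
units [-0.07 -0.22 -0.03]
```

View pics/m9.png

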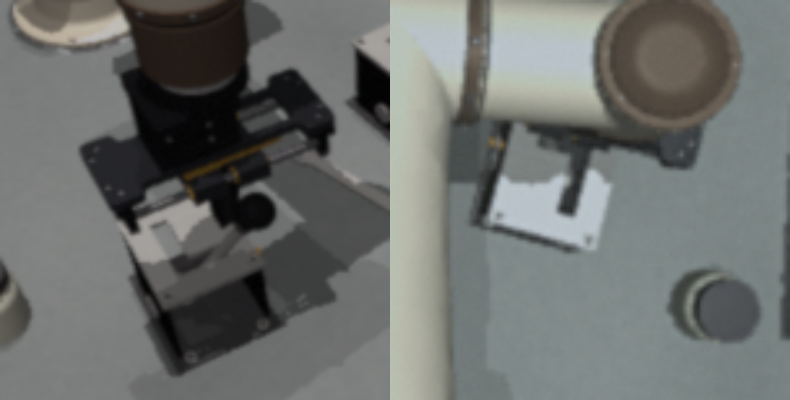

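There's no stop force yet, so I'll keep pushing gently.

{"op": "servo_tool", "data": {
  "deltas": [
    {"slide": [0, 0.15, 0], "spin": 0},
    {"slide": [0, 0.2, 0], "spin": 0},
    {"slide": [0, 0.2, 0], "spin": 0}
  ]
}}

```text
time_s: 8.7
tcp_pos: [0.5944, -0.2006, 0.1579]
ee_rot: [[-0.967, 0.256, -0.013], [0.256, 0.967, -0.011], [0.009, -0.014, -1.0]]
wrist_force: [-3.3, -17.7, 0.5]
gripper_width: 0.005
```

```bash
python3 -c "
from h import *
st()"
```

```text
t 8.7 range tcp mm [ 53.6  45.6 157.9] F [  1.37 -17.98   0.54] w 0.005
tool in range [[-1.0, 0.001, -0.009], [0.001, 1.0, -0.014], [0.009, -0.014, -1.0]]
```

The stop is reached at 18 N. I'll back straight off in -y, raise and retreat.

{"op": "servo_tool", "data": {
  "deltas": [
    {"slide": [0, -0.5, 0], "spin": 0},
    {"slide": [0, -0.8, 0], "spin": 0},
    {"slide": [0, -0.8, 0], "spin": 0},
    {"slide": [0, -0.8, -0.6], "spin": 0},
    {"slide": [0, -0.8, -1], "spin": 0},
    {"slide": [0.5, -0.8, -1], "spin": 0},
    {"slide": [1, -0.5, -1], "spin": 0},
    {"slide": [1, -0.5, 0], "spin": 0},
    {"slide": [1, -0.5, 0], "spin": 0},
    {"slide": [1, -0.5, 0], "spin": 0}
  ]
}}

```text
time_s: 9.7
tcp_pos: [0.4488, -0.3289, 0.253]
ee_rot: [[-0.968, 0.252, 0.005], [0.252, 0.968, -0.001], [-0.005, 0.001, -1.0]]
wrist_force: [1.1, -0.6, 0.1]
gripper_width: 0.002
```

{"op": "servo_tool", "data": {
  "deltas": [
    {"slide": [1, -1, 0], "spin": 0},
    {"slide": [1, -1, 0], "spin": 0},
    {"slide": [0.5, -1, 0], "spin": 0},
    {"slide": [0, -1, 0], "spin": 0},
    {"slide": [0, -1, 0], "spin": 0},
    {"slide": [0, -1, 0], "spin": 0},
    {"slide": [0, 0, 0], "spin": 0}
  ]
}}

```text
time_s: 10.4
tcp_pos: [0.349, -0.4601, 0.2564]
ee_rot: [[-0.968, 0.251, 0.026], [0.251, 0.968, 0.001], [-0.025, 0.008, -1.0]]
wrist_force: [-0.2, 1.6, 0.3]
gripper_width: 0.005
```

```bash
python3 look.py 10
```

```text
t 10.4 range tcp mm [-117.5 -268.   256.4] F [-0.63  1.45  0.29] w 0.005
tool in range [[-1.0, -0.004, 0.025], [-0.004, 1.0, 0.008], [-0.025, 0.008, -1.0]]
units [-6.89 12.06  4.24]
```

View pics/m10.png

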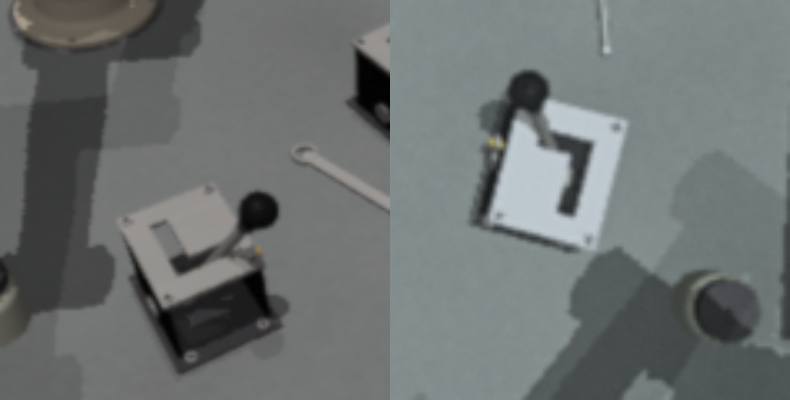

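View pics/t10.png

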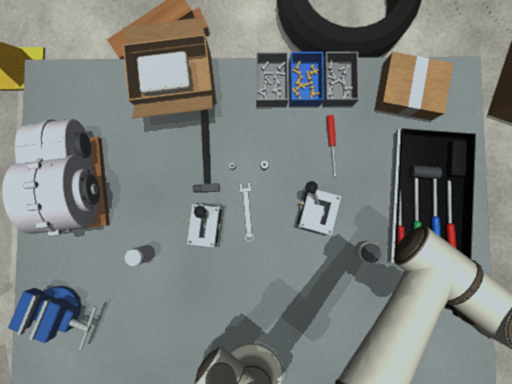

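The lever stands at the end of the short leg, with the knob at mosaic (528,91) and (258,210). The other things look unmoved. I'll triangulate to check.

```bash
python3 -c "
from h import *
import pickle
C=pickle.load(open('c0.pkl','rb'))
p1=(270+528/3.3333-.5-390/3.3333,160+91/3.3333-.5);p2=(110+258/2.6-.5,130+210/2.5-.5)
p,e=tri(ray(C['top'],*p1),ray(C['scene'],*p2));print((R.T@(p-O)*1e3).round(1),e)
for n,f in(('top','t10'),('scene','s10')):
    d=cv2.absdiff(cv2.imread(f'pics/{n}0.png'),cv2.imread(f'pics/{f}.png')).max(2)
    cv2.imwrite(f'pics/d_{n}.png',cv2.convertScaleAbs(d,alpha=3))
a,b=[cv2.imread(f'pics/d_{n}.png') for n in('top','scene')]
cv2.imwrite('pics/dd.png',cv2.resize(np.hstack([a,b]),(800,300)))
print(sense()['time_s'])"
```

```text
[ 57.7  69.9 181. ] 0.0006466785177088166
10.5
```

View pics/dd.png

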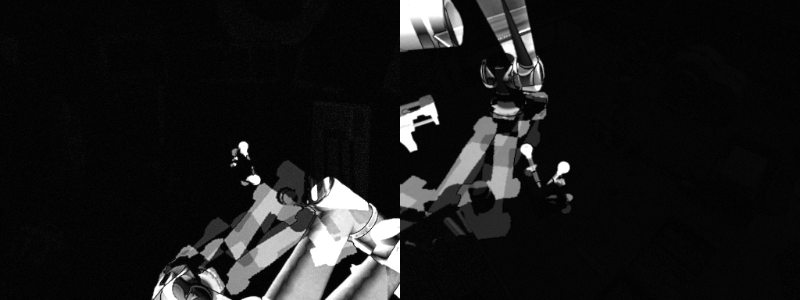

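The knob is at (58, 70, 181) mm in range axes, so it is home. The difference images show only the arm, its shadows and this lever. Handing in.

```bash
python3 -c "
from h import *
print(r.finish_job())"
```

```text
the job is handed in; nothing more can be done
None
```

The range lever is home at the end of the short leg, and I handed the job in at about 10.5 s. With the gripper shut, I pushed the knob along the long leg to the corner stop, where the force rose to about 15 N. I then went round the knob and pushed it across the short leg to its end stop, at about 18 N. After that I backed off and moved clear.

- **Lever position:** my last check put the knob at x 58, y 70, height 181 mm in range axes. That matches home in y and height. The x reading is about 2 mm over the stated 50 to 56 mm, which is within the accuracy of the cameras and my fix on the unit's origin.
- **Everything else:** before-and-after pictures differed only by the arm, its shadows and this lever. The axle lever and the loose things had not moved visibly. The jar lay partly in the arm's shadow, so that check is less sharp there.

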